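# Seat the chutney jar on the mixer grinder and lid it

## Robot

A 6-joint arm with a two-finger parallel gripper is mounted at the origin on the work surface. World frame = base frame: x ahead of the robot, y to its left, z up, the work surface at z = 0. Lengths are in m, angles in rad, forces in N, time in s.
With the tool pointing down it reaches from about 0.3 to 0.75 m from the base axis. Payload 8.5 kg.
Tool frame: the origin (TCP) lies on the centre line of the jaws, within the pads' length; the fingertips stand 22 mm ahead of it and the grasp point (between the pads) lies 3 mm ahead of it; z points along the fingers, y is the direction in which the jaws open and shut (so a half turn about z gives the same grasp; the last joint's range is limited). The gripper opens to 85 mm and grips with 20 to 120 N. Pads are 22 mm wide; open, the fingers measure 114 mm over their backs; the gripper's body (76 mm by 85 mm) begins 54 mm behind the grasp point. The pads swing forward as they close: fully open they stand 13 mm farther back than shut.
Start: joints at [-1.506, 0.381, 1.297, -0, 1.464, -0.215], TCP at [0.152, -0.529, 0.22] pointing down, gripper open.
Joint ranges: [-3.11, 3.11], [-0.89, 2.33], [0.22, 2.48], [-1.42, 4.56], [0.17, 2.85], [-2.88, 2.88]. Speed limits (rad/s): [2.39, 2.39, 3.14, 3.14, 3.14, 3.14].

## Interface

Orientations are given as [roll, pitch, yaw] about the fixed x, y, z axes, in that order (R = Rz(yaw) Ry(pitch) Rx(roll)).
In Python, from workcell import arm gives the robot as it stands.
- The arm moves only by the tool step_arm, never from a script. Its argument "moves" is a list of rows, each an object with "offset": the shift along the tool's x, y, z each as a share of 75 cm, from -1 to 1, a list of three; "delta_rot": the turn, a rotation vector about the tool's x, y, z each as a share of pi rad, from -1 to 1, a list of three. In form: [{"offset": [dx, dy, dz], "delta_rot": [wx, wy, wz]}, ...]. A call has 1 to 12 rows; each row shifts and turns the pose as measured when the row begins, along the tool's axes as they then stand; what a row does not reach is not made up. A row lasts 1/8 s, in which the tool goes at most 62.5 mm and 10.7 degrees, less where a joint would pass 70% of its speed; a pose out of reach is approached as far as the arm can. A call with a number of a shift or a turn outside -1 to 1 is refused whole. A call with a gripper value outside its range is refused whole. "fingers" is the closure, from 0 (fully open) to 1 (shut), set as the call begins (left out, the last holds). The fingers move at their own pace and stop on an object; "newtons" is the grip in N (left out, the last holds). Time passes only in rows, so rows that do not move let the fingers close. It gives the time, the measured TCP pose, the force and the opening at its end, in the units of the state.
- arm.read_state(): the state, without advancing time (a new reading comes with each control period).
- arm.read_camera(name): name is "scene" or "top" or "wrist"; returns a dict with "color" (400x640x3 uint8, blue, green, red), "fx", "fy", "cx", "cy" (pixels), "view" (4x4, takes a point from world to camera coordinates). Camera axes: x right, y down, z forward; pixel columns grow to the right and rows downward; lengths in m; the calibration is good to about 2 mm. A picture is of the moment at which its call begins. There is no depth.
- arm.close_job(): hands the job in, once; it reports no verdict.
The state is a dict: "t": time; "q": joint angles; "joint_velocities": joint speeds; "joint_torque": joint torques, N m; "position": TCP position; "tcp_rot": TCP orientation; "force": force on the tool from outside, world axes, zero at the start; "torque": the same for the moment, N m; "width": opening from 0.0 (shut) to 1.0 (fully open).
Only numpy, scipy, OpenCV 4.12 (cv2) and the standard library are available. Lean on these libraries where they do the work, as an engineer would, in place of code of your own. Each camera call takes 0.05 s, during which the arm holds its last target. There are 200 camera calls.

## Task

The small chutney jar is standing askew on the mixer grinder, its lugs riding up on the ledge of the seat. Turn it round on its seat, without lifting it off or tipping it, until the lugs drop in and the jar sits fully home and level, and put its own lid, the smaller of the two white ones, flat and fully down on its mouth. Leave everything else on the counter where it is.

Things in the scene. Friction and masses are not known exactly. Their poses are not given: they have to be found in the camera images.
- mixer: Mixer grinder, fixed: white housing 270 x 215 mm (x by y), 95 mm high, with a round turret up to a black collar 132 mm across, its rim 173 mm above the counter. Origin: on the counter under the turret's axis; z up; -x is the front with the black speed switch.
- mixer_well (a point): On the turret's axis at the floor of the round well inside the collar, 140 mm above the mixer's origin. Well: inner radius 58 mm, 33 mm deep. An 8 mm high ledge stands in it, cut by four slots 90 degrees apart that match the jar's lugs; the jar hides them.
- jar: Chutney jar, loose, about 0.55 kg, standing in the well: black foot 113 mm across, flange 126 mm across (34 to 40 mm up), steel body 94 mm across, rim 125 mm up, black handle along +x. Origin: on its axis at the bottom of the four lugs (10 mm high, 90 degrees apart, under the foot); z up. The foot has 1.5 mm of play in the collar.
- jar_handle (a point): Middle of the jar's upright handle bar, 87 mm from the jar's axis, 77 mm above its origin. Bar 22 mm wide along jar y, 18 mm deep (78 to 96 mm from the axis), 46 to 108 mm above the origin, joined to the body by an arm at top and bottom, each 15 mm high. About 1 N on its side turns the jar; a hard or high push can rock it.
- jar_mouth (a point): Centre of the jar's mouth (88 mm inside diameter), level with the rim, 125 mm above the jar's origin. At the start the lugs ride on the ledge: jar origin 148 mm above the mixer's, a 9 mm gap under the flange. Within 75 degrees of turn either way the lugs meet the slots: the jar falls 8 mm, to 140 mm, and turns no more than a few degrees further.
- lid_small_knob (a point): Centre of the knob of the smaller white plastic lid (100 mm across, 60 g), plug down on the counter. 36 mm above its underside; knob 30 mm in diameter, 22 to 50 mm up; flange 10 to 15 mm up; chamfered round plug below it 82 mm across, 10 mm deep. z up. Lid fully down on the jar: this point 26 mm above jar_mouth.
- lid_large_knob (a point): Centre of the knob of the big jar's lid: same white lid and same knob, but flange 130 mm across and plug 108 mm. Leave it. Same heights as the small lid. The two lids may lie in either order.
- big_jar: Big mixer jar standing on the counter, black foot and handle, steel body 120 mm across, 190 mm high. Origin under its centre. Leave it.
- tiffin: Closed three-tier steel tiffin carrier, 131 mm across, 255 mm high with its handle. Origin under its centre. Leave it.
- tawa: Dark flat pan 264 mm across with a 190 mm handle along its +x. Origin under the pan's centre. Leave it.
- spatula: Bamboo spatula 330 mm long lying flat, blade to its +x. Origin on its underside 150 mm from the handle's end. Leave it.
- tumbler: Red plastic tumbler, 76 mm across the rim, 100 mm high. Origin under its centre. Leave it.
- pump_bottle: Empty clear plastic pump bottle, 72 mm across, 198 mm high. Origin under its centre. Leave it.
- davara: Steel coffee tumbler standing in its davara saucer, 100 mm across, 79 mm high. Origin under its centre. Leave it.
Mind the look-alikes: they are no part of the job. What is shaped like the jar but purple is not meant.

How it is judged:
At the end, for the whole second after the job is handed in: Jar down in the slots: origin within 3 mm of home height and 6 mm of the mixer's axis, upright within 2 degrees. Small lid fully down on its mouth: knob within 7 mm of the mouth's axis and 3 mm of its height, level with the jar within 3 degrees. All at rest (z of jar in the frame of mixer below 0.143 m and angle between jar's own z axis and vertical below 0.035 rad and horizontal distance between jar and mixer below 0.006 m and horizontal distance between lid_small_knob and jar_mouth below 0.007 m and z of lid_small_knob in the frame of jar between 0.147 and 0.154 m and angle between the z axis of lid_small_knob and the z axis of jar, either way round below 0.05 rad and linear speed of jar below 0.02 m/s); the robot touches nothing.
It fails at once if the jar is lifted off its seat (origin 15 mm above where it rode on the ledge) (z of jar in the frame of mixer above 0.163 m).
It fails at once if the jar is tipped by more than 17 degrees (angle between jar's own z axis and vertical above 0.3 rad).
It fails at once if another thing on the counter is moved by more than 40 mm (distance of any of lid_large_knob, big_jar, tiffin, tawa, spatula, tumbler, pump_bottle, davara from where it was at the start of the episode above 0.04 m).
It fails at once if a standing thing is knocked over (angle between any of big_jar, tiffin, tumbler, pump_bottle, davara's own z axis and vertical above 0.5 rad).
It also fails if it takes over 59 s, if anything falls off the work surface, if the arm or the gripper's body presses on something with over 40 N, if the wrist force passes 120 N, or if a joint passes its speed limit or range.

## Working session

There is one attempt and no reset: what is moved stays moved. The work goes in short steps, Python scripts to look and compute and a tool call to move; the robot and the scene stay as the last step left them, time stands still between calls to the robot, and variables do not carry over. Pictures are saved under pics/ and viewed, about 8 in all and at most 12, crops included, and the job is handed in when it is done.

Besides the shell and the picture viewer there is one more tool, called as a command line: name --argument value ..., lists and objects as JSON in quotes. step_arm: Moves the arm, as the interface text tells. Its arguments: {"type":"object","properties":{"moves":{"type":"array","items":{"type":"object","properties":{"offset":{"type":"array","items":{"type":"number"}},"delta_rot":{"type":"array","items":{"type":"number"}}}}},"fingers":{"type":"number"},"newtons":{"type":"number"}},"required":["moves"]}

```bash
mkdir -p pics; ls; python3 - <<'E'
from workcell import arm
import cv2,numpy as np
for n in ("scene","top"):
    c=arm.read_camera(n); cv2.imwrite(f"pics/{n}0.png",c["color"])
    print(n,c["fx"],c["fy"],c["cx"],c["cy"]); print(np.round(c["view"],4).tolist())
print(arm.read_state())
E
```

```text
pics
scene 449.22446831055186 449.22446831055186 315.83831977561414 210.3688121213999
[[-0.4585, 0.8886, 0.0116, 0.2044], [0.4901, 0.2638, -0.8308, -0.088], [-0.7413, -0.3752, -0.5564, 1.8983], [0.0, 0.0, 0.0, 1.0]]
top 477.1858023119095 477.1858023119095 318.8291837790433 203.52059747648957
[[-0.0132, -0.9997, 0.0224, 0.0096], [-0.9925, 0.0104, -0.1218, 0.4981], [0.1216, -0.0238, -0.9923, 1.4536], [0.0, 0.0, 0.0, 1.0]]
{'t': 0.1, 'q': array([-1.50628853e+00,  3.81153627e-01,  1.29816873e+00, -2.13502853e-06,
        1.46361069e+00, -2.15311772e-01]), 'joint_velocities': array([ 0.00141257, -0.0013251 , -0.00267664,  0.00125675,  0.0009448 ,
       -0.00201267]), 'joint_torque': array([ 3.77900855e-03, -4.49219406e+01, -2.31653988e+01, -1.61670923e-04,
        3.74314011e-03, -1.34823459e-06]), 'position': array([ 0.15187279, -0.52832552,  0.21986558]), 'tcp_rot': array([-3.14028276e+00, -2.84304270e-04,  2.79819610e-01]), 'force': array([-0.26660138, -0.09110584, -0.51047439]), 'torque': array([ 0.0229363 , -0.00076741,  0.00201003]), 'width': 0.9978600629487726}
```

View pics/scene0.png

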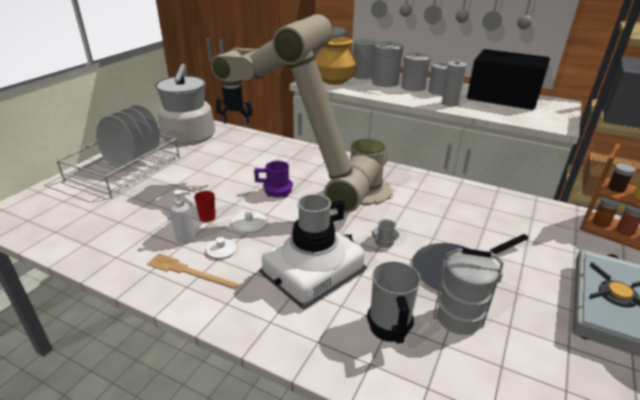

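View pics/top0.png

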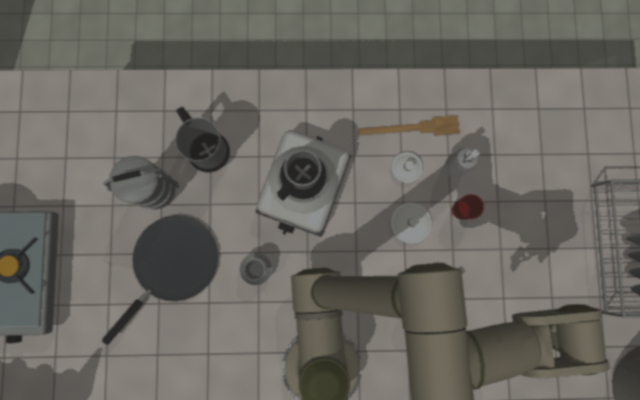

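The top view shows the jar on the mixer at (303,175), with its handle toward lower left at about (285,190). The white lids are at (407,167), about 32 px wide, and (411,222), about 40 px wide. The upper one is therefore the small lid, and the purple jar at scene (275,180) is the decoy. I'll enlarge and measure to confirm.

```bash
cat > h.py <<'E'
from workcell import arm
import cv2,numpy as np
def cam(n): return arm.read_camera(n)
def ray(c,u,v,z):
    V=c["view"];R=V[:3,:3];o=-R.T@V[:3,3]
    d=R.T@np.array([(u-c["cx"])/c["fx"],(v-c["cy"])/c["fy"],1.])
    return o+d*(z-o[2])/d[2]
def proj(c,p):
    q=c["view"][:3,:3]@np.array(p)+c["view"][:3,3]
    return np.array([c["fx"]*q[0]/q[2]+c["cx"],c["fy"]*q[1]/q[2]+c["cy"]])
def tri(c1,a,c2,b):
    A=[];r=[]
    for c,(u,v) in ((c1,a),(c2,b)):
        V=c["view"];R=V[:3,:3];o=-R.T@V[:3,3]
        d=R.T@np.array([(u-c["cx"])/c["fx"],(v-c["cy"])/c["fy"],1.]);d/=np.linalg.norm(d)
        P=np.eye(3)-np.outer(d,d);A.append(P);r.append(P@o)
    return np.linalg.solve(sum(A),sum(r))
E
python3 - <<'E'
from h import *
c=cam("top");im=c["color"]
g=cv2.cvtColor(im,cv2.COLOR_BGR2GRAY); hsv=cv2.cvtColor(im,cv2.COLOR_BGR2HSV)
x0,y0=250,120
cr=im[y0:y0+130,x0:x0+200]
cv2.imwrite("pics/top_crop.png",cv2.resize(cr,None,fx=4,fy=4,interpolation=cv2.INTER_CUBIC))
for name,(u,v,w) in {"small":(407,167,26),"large":(411,222,28)}.items():
    s=g[v-w:v+w,u-w:u+w]
    t,m=cv2.threshold(s,0,255,cv2.THRESH_OTSU)
    for C in cv2.findContours(m,cv2.RETR_EXTERNAL,cv2.CHAIN_APPROX_NONE)[0]:
        if cv2.contourArea(C)>200:
            e=cv2.fitEllipse(cv2.convexHull(C)); print(name,t,np.round(e[0],1)+[u-w,v-w],np.round(e[1],1), ray(c,e[0][0]+u-w,e[0][1]+v-w,.0125).round(4))
# dark handle mask
m=(g<60).astype(np.uint8)
n,l,st,ce=cv2.connectedComponentsWithStats(m[130:240,250:360])
for i in range(1,n):
    if st[i,4]>15: print(st[i],ce[i].round(1))
s=cam("scene"); cr=s["color"][165:305,170:370]; cv2.imwrite("pics/scene_crop.png",cv2.resize(cr,None,fx=4,fy=4,interpolation=cv2.INTER_CUBIC))
E
```

```text
small 114.0 [419.  146.4] [15.3 42.1] [ 0.6818 -0.3208  0.0125]
small 114.0 [391.3 166.5] [52.5 84.8] [ 0.6169 -0.2293  0.0125]
large 111.0 [461.9 217.2] [ 43.3 169.5] [ 0.4521 -0.4479  0.0125]
[ 37  26  31  28 587] [51.6 39.2]
[ 28  32  48  37 671] [51.1 56.3]
[29 93 15 11 94] [36.  97.5]
```

View pics/top_crop.png

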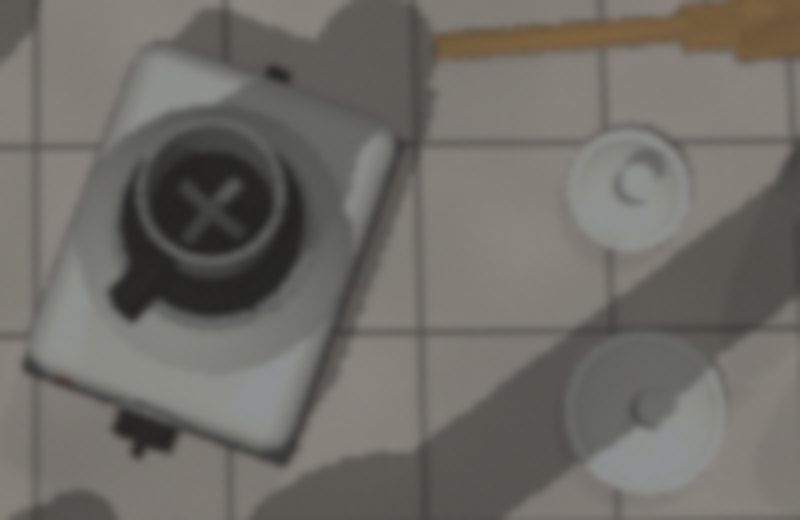

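View pics/scene_crop.png

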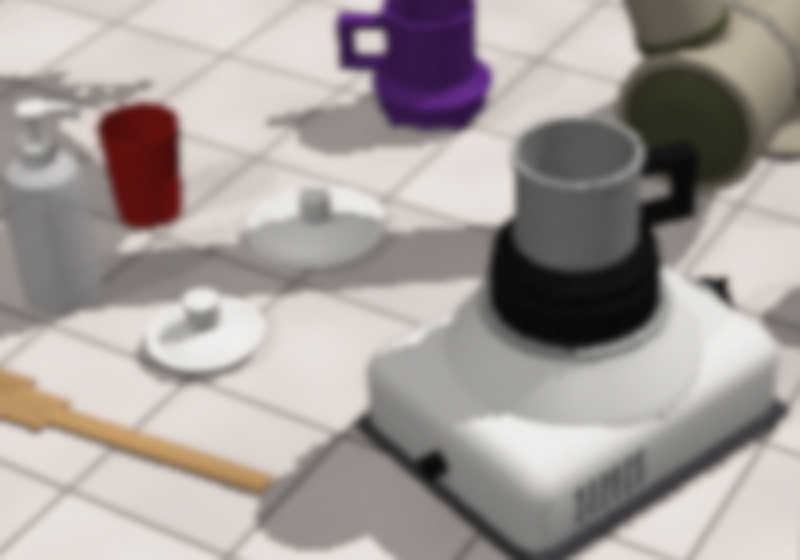

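The crops confirm it. The small lid's flange is centred at top px (406.8,167) and is 31 px wide; the large lid is at (411.3,222.8) and 40 px wide. The ratio of 1.29 matches 130/100. The jar's rim circle is at (302.5,167.8), and its handle bar ends near (281,195).

```bash
python3 - <<'E'
from h import *
c=cam("top");s=cam("scene")
f=lambda U,V:((U+.5)/4-.5+250,(V+.5)/4-.5+120)
f2=lambda U,V:((U+.5)/4-.5+170,(V+.5)/4-.5+165)
rim=ray(c,*f(211,192),.273)
print("rim top",rim, "size",[ray(c,*f(U,192),.273)[1].round(4) for U in (136,286)])
print("rim scene",ray(s,*f2(579,151),.273))
print("smallflange",ray(c,*f(628,190),.0125),ray(s,*f2(205,335),.0125))
print("small knobtop",ray(c,*f(640,181),.05),ray(s,*f2(203,298),.05), "tri",tri(c,f(640,181),s,f2(203,298)))
print("largeknob",ray(c,*f(654,407),.05))
for q in ((114,297),(133,320),(125,303),(146,290)): 
    p=ray(c,*f(*q),.256); d=p-rim; print("handle",p.round(4),np.hypot(*d[:2]).round(4),np.degrees(np.arctan2(d[1],d[0])).round(1))
for nm,(U,V) in dict(pump=(55,300),tumb=(150,220),purple=(428,112)).items(): print(nm,ray(s,*f2(U,V),0.0))
print("mixer corners top z=.09",[ray(c,*f(*q),.09)[:2].round(3).tolist() for q in ((150,45),(398,140),(282,458),(28,360))])
print("davara",ray(c,255,268,.08)); print("bigjar", ray(c,205,140,.19))
E
```

```text
rim top [0.56360455 0.05141129 0.273     ] size [np.float64(0.1005), np.float64(0.0023)]
rim scene [0.56601432 0.05371865 0.273     ]
smallflange [ 0.61439398 -0.2784323   0.0125    ] [ 0.61621153 -0.27829618  0.0125    ]
small knobtop [ 0.61396945 -0.28007705  0.05      ] [ 0.61266581 -0.27817122  0.05      ] tri [ 0.61330175 -0.27899054  0.05042685]
largeknob [ 0.43753386 -0.28442538  0.05      ]
handle [0.4972 0.1161 0.256 ] 0.0927 135.7
handle [0.4818 0.1036 0.256 ] 0.097 147.4
handle [0.4932 0.1089 0.256 ] 0.0909 140.8
handle [0.5017 0.095  0.256 ] 0.0757 144.9
pump [ 6.26839514e-01 -4.36631730e-01  1.11022302e-16]
tumb [ 0.48861323 -0.44129303  0.        ]
purple [ 1.96847819e-01 -3.12048395e-01 -1.11022302e-16]
mixer corners top z=.09 [[0.714, 0.098], [0.639, -0.089], [0.4, 0.003], [0.475, 0.19]]
davara [0.30259225 0.19560071 0.08      ]
bigjar [0.66132754 0.32436244 0.19      ]
```

The jar axis is at about (0.565,0.052), and the handle points at about 142°, with its bar near (0.496,0.106). The small knob is at (0.613,-0.279). I'll straddle the handle loosely and turn it counter-clockwise. First I lift and yaw to 142°.

step_arm --moves '[{"offset": [0,0,-0.0145],"delta_rot": [0,0,-0.0583]},{"offset": [0,0,-0.0145],"delta_rot": [0,0,-0.0583]},{"offset": [0,0,-0.0145],"delta_rot": [0,0,-0.0583]},{"offset": [0,0,-0.0145],"delta_rot": [0,0,-0.0583]},{"offset": [0,0,-0.0145],"delta_rot": [0,0,-0.0583]},{"offset": [0,0,-0.0145],"delta_rot": [0,0,-0.0583]},{"offset": [0,0,-0.0145],"delta_rot": [0,0,-0.0583]},{"offset": [0,0,-0.0145],"delta_rot": [0,0,-0.0583]},{"offset": [0,0,-0.0145],"delta_rot": [0,0,-0.0583]},{"offset": [0,0,-0.0145],"delta_rot": [0,0,-0.0583]},{"offset": [0,0,-0.0145],"delta_rot": [0,0,-0.0583]},{"offset": [0,0,-0.0145],"delta_rot": [0,0,-0.0583]}]' --fingers 0.4 --newtons 20

```text
t: 1.8
position: [0.1518, -0.5278, 0.353]
tcp_rot: [3.137, -0.003, 2.531]
force: [0.3, 0.1, -0.4]
width: 0.603
```

step_arm --moves '[{"offset": [0.0099,0.0796,0]},{"offset": [0.0099,0.0796,0]},{"offset": [0.0099,0.0796,0]},{"offset": [0.0099,0.0796,0]},{"offset": [0.0099,0.0796,0]},{"offset": [0.0099,0.0796,0]},{"offset": [0.0099,0.0796,0]},{"offset": [0.0099,0.0796,0]},{"offset": [0.0099,0.0796,0]},{"offset": [0.0099,0.0796,0]},{"offset": [0.0099,0.0796,0]},{"offset": [0.0099,0.0796,0]}]'

```text
schema error: expected keys offset, delta_rot
```

step_arm --moves '[{"offset": [0.0099,0.0796,0],"delta_rot": [0,0,0]},{"offset": [0.0099,0.0796,0],"delta_rot": [0,0,0]},{"offset": [0.0099,0.0796,0],"delta_rot": [0,0,0]},{"offset": [0.0099,0.0796,0],"delta_rot": [0,0,0]},{"offset": [0.0099,0.0796,0],"delta_rot": [0,0,0]},{"offset": [0.0099,0.0796,0],"delta_rot": [0,0,0]},{"offset": [0.0099,0.0796,0],"delta_rot": [0,0,0]},{"offset": [0.0099,0.0796,0],"delta_rot": [0,0,0]},{"offset": [0.0099,0.0796,0],"delta_rot": [0,0,0]},{"offset": [0.0099,0.0796,0],"delta_rot": [0,0,0]},{"offset": [0.0099,0.0796,0],"delta_rot": [0,0,0]},{"offset": [0.0099,0.0796,0],"delta_rot": [0,0,0]}]'

```text
t: 3.3
position: [0.4959, 0.1285, 0.3568]
tcp_rot: [3.136, 0.001, 2.527]
force: [0.9, -1.8, 0.5]
width: 0.596
```

```bash
python3 - <<'E'
from h import *
c=cam("wrist"); cv2.imwrite("pics/w1.png",c["color"]); st=arm.read_state()
print(st["position"],st["tcp_rot"],st["q"].round(2))
print(c["fx"],c["cx"],c["cy"])
for n,p in dict(axis=(.565,.052,.273),bar=(.496,.106,.256)).items(): print(n,proj(c,p))
E
```

```text
[0.49759888 0.13376876 0.35550388] [ 3.13401538e+00 -1.60940209e-03  2.53130734e+00] [ 0.03  0.26  1.1   0.01  1.78 -0.93]
345.2684052436324 315.8866996339706 199.61699939773348
axis [285.10056722 323.00132676]
bar [289.72087371 211.95293388]
```

View pics/w1.png

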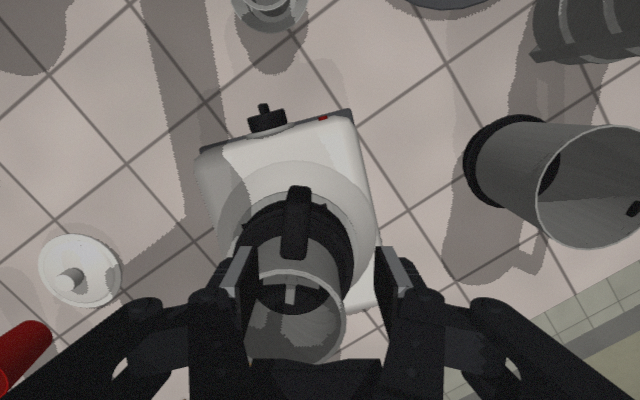

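The wrist view shows the jar rim circle centred near (294,316) and the handle running from (295,258) up to its outer end at (299,187). The bar lies between the fingers but left of the jaw centre, about (315).

```bash
python3 - <<'E'
from h import *
c=cam("wrist"); st=arm.read_state(); print(st["position"],st["tcp_rot"],st["force"])
V=c["view"];print("cam",-V[:3,:3].T@V[:3,3], V[2,:3])
r=ray(c,294,316,.273);print("rim",r)
for q in ((299,187),(298,200),(296,225)):
    p=ray(c,*q,.256);d=p-r;print(p,np.hypot(*d[:2]),np.degrees(np.arctan2(d[1],d[0])))
t=cam("top"); cv2.imwrite("pics/t1.png",t["color"])
g=cv2.cvtColor(c["color"],cv2.COLOR_BGR2GRAY); m=(g<45).astype(np.uint8)
print([(y,np.flatnonzero(m[y,270:330])[[0,-1]]+270) for y in range(186,262,8) if m[y,270:330].any()])
E
```

```text
[0.49650095 0.13074866 0.35541972] [ 3.13587071e+00 -1.42211977e-03  2.53224522e+00] [ 0.09845964 -0.23691073 -1.40886112]
cam [0.44002345 0.17406062 0.50886489] [ 0.23097973 -0.1522481  -0.96097288]
rim [0.56497649 0.06806674 0.273     ]
[0.48537703 0.12923761 0.256     ] 0.10038899143701124 142.45831897803626
[0.49322702 0.12266342 0.256     ] 0.09015976978130023 142.73122511450183
[0.50877598 0.10956376 0.256     ] 0.06986058102229628 143.55878960619884
[(194, array([282, 304])), (202, array([279, 304])), (210, array([270, 319])), (218, array([270, 329])), (226, array([270, 329])), (234, array([270, 329])), (242, array([274, 329])), (250, array([274, 329])), (258, array([274, 329]))]
```

```bash
python3 - <<'E'
from h import *
c=cam("wrist"); st=arm.read_state(); print(st["position"],st["tcp_rot"])
im=c["color"];cv2.imwrite("pics/w2.png",im)
g=cv2.cvtColor(im,cv2.COLOR_BGR2GRAY)
print(proj(c,(.565,.052,.273)))
m=(g<45).astype(np.uint8)
for y in (186,190,194,198,202): 
    x=np.flatnonzero(m[y,270:330]); print(y,x[[0,-1]]+270 if len(x) else None)
cv2.imwrite("pics/w2c.png",cv2.resize(im[170:390,200:400],None,fx=3,fy=2.7,interpolation=cv2.INTER_CUBIC))
E
```

```text
[0.4953615  0.12706151 0.35614476] [ 3.13667211e+00 -2.78848272e-04  2.52836134e+00]
[284.73004504 324.1027172 ]
186 None
190 [289 310]
194 [288 311]
198 [287 310]
202 [277 310]
```

View pics/w2c.png

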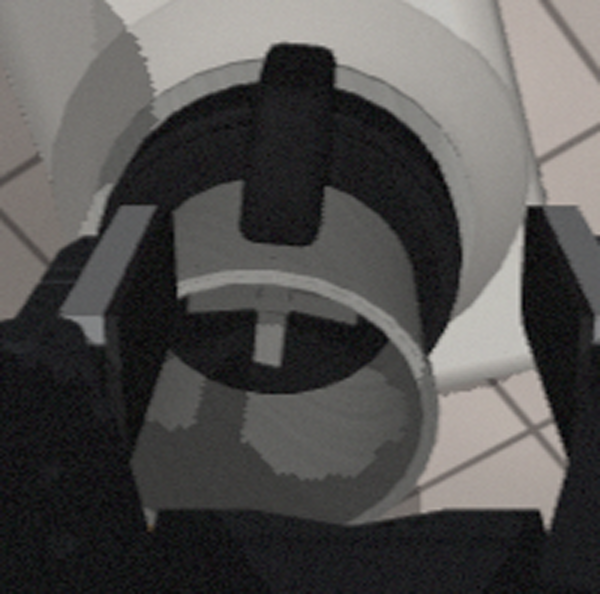

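step_arm --moves '[{"offset": [0,0,0],"delta_rot": [0,0,0]},{"offset": [0,0,0],"delta_rot": [0,0,0]}]'

```text
t: 3.75
position: [0.4948, 0.125, 0.3567]
tcp_rot: [3.137, 0.0, 2.525]
force: [0.7, -0.5, -1.1]
width: 0.598
```

```bash
python3 - <<'E'
from h import *
for k in range(2):
    c=cam("wrist"); st=arm.read_state(); print(st["position"],st["tcp_rot"])
g=cv2.cvtColor(c["color"],cv2.COLOR_BGR2GRAY)
m=(g<45).astype(np.uint8)
for y in range(182,206,3):
    x=np.flatnonzero(m[y,270:330]); 
    if len(x): 
        u=(x[0]+x[-1])/2+270; p=ray(c,u,y,.256); print(y,x[[0,-1]]+270,p.round(4))
print(proj(c,(.565,.052,.273)))
E
```

```text
[0.49484579 0.12504861 0.35675285] [3.13647756e+00 6.07190401e-04 2.52528989e+00]
[0.4948996  0.12521159 0.35673183] [3.13639435e+00 5.72176426e-04 2.52552717e+00]
185 [296 303] [0.4818 0.1213 0.256 ]
188 [293 313] [0.4852 0.122  0.256 ]
191 [292 314] [0.4871 0.1207 0.256 ]
194 [292 314] [0.4891 0.1193 0.256 ]
197 [291 314] [0.4908 0.1176 0.256 ]
200 [283 314] [0.4909 0.1137 0.256 ]
203 [275 320] [0.4924 0.1116 0.256 ]
[289.67565593 321.86748248]
```

step_arm --moves '[{"offset": [0,-0.0082,0],"delta_rot": [0,0,0.006]},{"offset": [0,-0.0082,0],"delta_rot": [0,0,0.006]},{"offset": [0,0,0.02],"delta_rot": [0,0,0]},{"offset": [0,0,0.03],"delta_rot": [0,0,0]},{"offset": [0,0,0.03],"delta_rot": [0,0,0]},{"offset": [0,0,0.03],"delta_rot": [0,0,0]},{"offset": [0,0,0],"delta_rot": [0,0,0]}]'

```text
t: 4.72
position: [0.4863, 0.1122, 0.2732]
tcp_rot: [3.135, 0.003, 2.478]
force: [-0.2, -0.7, 0.2]
width: 0.597
```

step_arm --moves '[{"offset": [-0.004,0,0.015],"delta_rot": [0,0,0]},{"offset": [0,0,0.02],"delta_rot": [0,0,0]},{"offset": [0,0,0.02],"delta_rot": [0,0,0]},{"offset": [0,0,0],"delta_rot": [0,0,0]}]'

```text
t: 5.22
position: [0.4905, 0.1095, 0.2327]
tcp_rot: [3.132, 0.007, 2.477]
force: [0.5, -0.5, 0.3]
width: 0.6
```

```bash
python3 - <<'E'
from h import *
c=cam("wrist"); im=c["color"]
s=cam("scene")
a=cv2.resize(im[160:400,180:460],None,fx=1.6,fy=1.6,interpolation=cv2.INTER_CUBIC)
b=cv2.resize(s["color"][165:305,270:400],None,fx=2.7,fy=2.743,interpolation=cv2.INTER_CUBIC)
cv2.imwrite("pics/p3.png",np.hstack([a,b[:a.shape[0]]]))
st=arm.read_state(); print(st["position"],st["tcp_rot"],st["force"],st["torque"])
E
```

```text
[0.49095037 0.10959198 0.23385988] [3.13073056 0.0085591  2.47680713] [-0.12521559 -0.01716235  0.14859972] [-0.0465065  -0.02218444 -0.03499331]
```

View pics/p3.png

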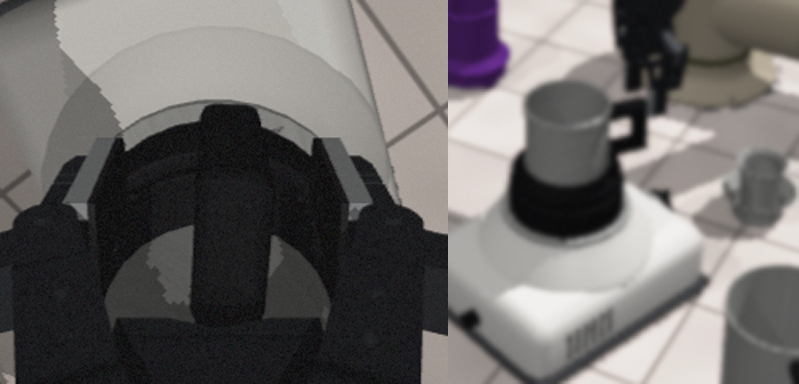

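The wrist view has the bar centred between the open fingers. The scene view, though, seems to show the gripper beyond or above the handle. I'll check that numerically, noting that the wrist camera sees the bar's outer face.

```bash
python3 - <<'E'
from h import *
s=cam("scene");c=cam("wrist");t=cam("top"); st=arm.read_state(); T=st["position"]; print(T, st["force"].round(2))
V=c["view"];print("wcam",-V[:3,:3].T@V[:3,3])
for n,p in dict(tcp=T,tip=T-[0,0,.022],bar=(.496,.106,.225),bartop=(.496,.106,.256),rim=(.565,.052,.273)).items():
    print(n,"scene",proj(s,p).round(0),"crop",((proj(s,p)-[270,165])*2.72+[448,0]).round(0),"wristcrop",((proj(c,p)-[180,160])*1.6).round(0),"top",proj(t,p).round(0))
print("bar bottom outer",ray(c,324,224,.194))
a=cv2.resize(s["color"][150:260,280:400],None,fx=5,fy=5,interpolation=cv2.INTER_CUBIC)
cv2.imwrite("pics/p4.png",a)
E
```

```text
[0.49087416 0.10967618 0.23389186] [ 0.38  0.11 -0.15]
wcam [0.43402855 0.15357482 0.38658844]
tcp scene [342. 206.] crop [644. 112.] wristcrop [213. 146.] top [281. 197.]
tip scene [342. 212.] crop [643. 128.] wristcrop [213. 118.] top [281. 198.]
bar scene [340. 209.] crop [639. 120.] wristcrop [214. 152.] top [283. 196.]
bartop scene [341. 200.] crop [640.  97.] wristcrop [215. 204.] top [282. 194.]
rim scene [314. 202.] crop [568. 101.] wristcrop [215. 510.] top [302. 167.]
bar bottom outer [0.49564862 0.11424901 0.194     ]
```

View pics/p4.png

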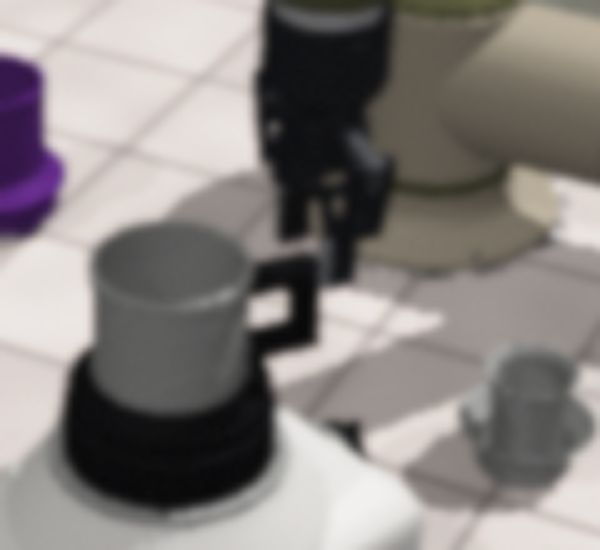

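The jar's projected pose fits the scene image: bar at px (341,201–220). The fingertips appear somewhat higher than nominal, ending near (348,206). I'll lower 10 mm, narrow the jaws and start a gentle counter-clockwise arc, watching force.

step_arm --moves '[{"offset": [0,0,0.008],"delta_rot": [0,0,0]},{"offset": [0,0,0.008],"delta_rot": [0,0,0]},{"offset": [0,0,0],"delta_rot": [0,0,0]},{"offset": [0,0,0],"delta_rot": [0,0,0]}]' --fingers 0.6

```text
t: 5.98
position: [0.4911, 0.1097, 0.2214]
tcp_rot: [3.13, 0.009, 2.477]
force: [0.7, 0.4, 0.3]
width: 0.403
```

step_arm --moves '[{"offset": [0,-0.0066,0],"delta_rot": [0,0,-0.0167]},{"offset": [0,-0.0066,0],"delta_rot": [0,0,-0.0167]},{"offset": [0,-0.0066,0],"delta_rot": [0,0,-0.0167]},{"offset": [0,0,0],"delta_rot": [0,0,0]}]'

```text
t: 6.48
position: [0.4828, 0.0975, 0.2217]
tcp_rot: [3.131, 0.012, 2.639]
force: [0.9, 0.6, -0.5]
width: 0.397
```

```bash
cat >> h.py <<'E'
def look():
    st=arm.read_state();T=st["position"];d=T[:2]-[.565,.052]
    print("t",st["t"],T.round(4),"yaw",np.degrees(st["tcp_rot"][2]).round(1),"rp",st["tcp_rot"][:2].round(3),"R",np.hypot(*d).round(4),"ang",np.degrees(np.arctan2(d[1],d[0])).round(1),"F",st["force"].round(2),"T",st["torque"].round(2),st["width"].round(3))
E
python3 - <<'E'
from h import *
look()
c=cam("wrist");im=c["color"];look()
g=cv2.cvtColor(im,cv2.COLOR_BGR2GRAY)
for y in range(205,360,15): print(y,' '.join(f"{v:3d}" for v in g[y,240:420:6]))
E
```

```text
Traceback (most recent call last):
  File "h.py", line 20, in look
    print("t",st["t"],T.round(4),"yaw",np.degrees(st["tcp_rot"][2]).round(1),"rp",st["tcp_rot"][:2].round(3),"R",np.hypot(*d).round(4),"ang",np.degrees(np.arctan2(d[1],d[0])).round(1),"F",st["force"].round(2),"T",st["torque"].round(2),st["width"].round(3))
                                                                                                                                                                                                                                           ^^^^^^^^^^^^^^^^^
AttributeError: 'float' object has no attribute 'round'
```

```bash
sed -i 's/st\["width"\].round(3)/round(st["width"],3)/' h.py
cat >> h.py <<'E'
def comp(name):
    w=cam("wrist")["color"][150:400,180:460]; s=cam("scene")["color"][150:260,280:400]
    a=cv2.resize(w,(440,393),interpolation=cv2.INTER_CUBIC); b=cv2.resize(s,(360,330),interpolation=cv2.INTER_CUBIC)
    b=cv2.copyMakeBorder(b,0,63,0,0,cv2.BORDER_CONSTANT); cv2.imwrite(name,np.hstack([a,b]))
E
python3 - <<'E'
from h import *
look();comp("pics/p5.png")
E
```

```text
t 6.475 [0.4828 0.0975 0.2217] yaw 151.2 rp [3.131 0.012] R 0.094 ang 151.1 F [ 0.86  0.57 -0.49] T [-0.02  0.   -0.01] 0.397
```

View pics/p5.png

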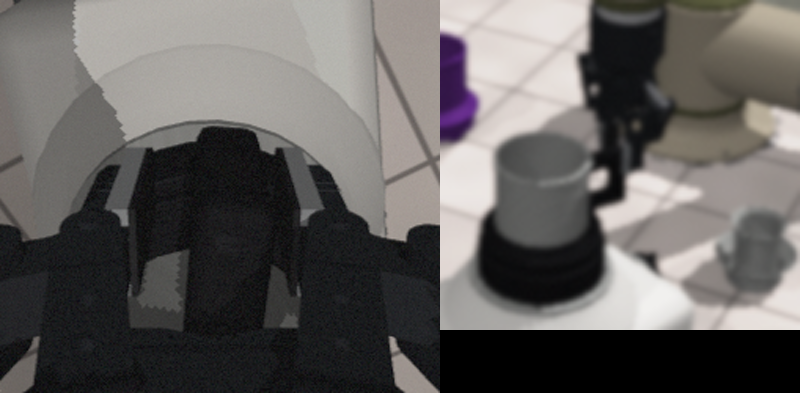

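The bar is still between the fingers after 9° of arc, and in the scene view it has moved from px 341 to about 337, so the jar is turning. I'll add a drop detector that tracks the steel rim in the scene view, and continue.

```bash
cat >> h.py <<'E'
def drop():
    s=cv2.resize(cam("scene")["color"],None,fx=8,fy=8,interpolation=cv2.INTER_CUBIC); r=cv2.resize(cv2.imread("pics/scene0.png"),None,fx=8,fy=8,interpolation=cv2.INTER_CUBIC)
    y0,y1,x0,x1=[8*k for k in (190,225,292,326)]
    M=cv2.matchTemplate(s[y0-48:y1+48,x0-48:x1+48],r[y0:y1,x0:x1],cv2.TM_CCOEFF_NORMED)
    _,v,_,l=cv2.minMaxLoc(M); print("jar shift px",(l[0]-48)/8,(l[1]-48)/8,"score",round(v,3))
E
python3 - <<'E'
from h import *
drop()
c=cam("scene");print(proj(c,(.565,.052,.273))-proj(c,(.565,.052,.265)))
E
```

```text
jar shift px -0.25 -0.375 score 0.967
[ 0.02563684 -2.30300667]
```

step_arm --moves '[{"offset": [0,-0.0066,0],"delta_rot": [0,0,-0.0167]},{"offset": [0,-0.0066,0],"delta_rot": [0,0,-0.0167]},{"offset": [0,-0.0066,0],"delta_rot": [0,0,-0.0167]},{"offset": [0,-0.0066,0],"delta_rot": [0,0,-0.0167]}]'

```text
t: 7.18
position: [0.4751, 0.0802, 0.2213]
tcp_rot: [3.133, 0.014, 2.854]
force: [-0.5, 0.0, 0.6]
width: 0.405
```

```bash
python3 - <<'E'
from h import *
look();drop()
E
```

```text
t 7.175 [0.4751 0.0802 0.2213] yaw 163.5 rp [3.133 0.014] R 0.0942 ang 162.6 F [-0.46  0.01  0.59] T [ 0.08  0.   -0.03] 0.405
jar shift px 0.0 1.75 score 0.963
```

The rim is now 2.1 px lower than before the step, against 2.3 px expected for an 8 mm drop. It appears to have fallen in. I'll settle and recheck.

step_arm --moves '[{"offset": [0,0,0],"delta_rot": [0,0,0]},{"offset": [0,0,0],"delta_rot": [0,0,0]}]'

```text
t: 7.48
position: [0.4751, 0.08, 0.2213]
tcp_rot: [3.133, 0.014, 2.854]
force: [0.2, -0.1, -0.4]
width: 0.398
```

```bash
python3 - <<'E'
from h import *
look();drop();comp("pics/p6.png")
E
```

```text
t 7.475 [0.4751 0.08   0.2213] yaw 163.5 rp [3.133 0.014] R 0.0942 ang 162.7 F [ 0.15 -0.15 -0.41] T [-0.01 -0.01 -0.03] 0.398
jar shift px 0.0 1.75 score 0.963
```

View pics/p6.png

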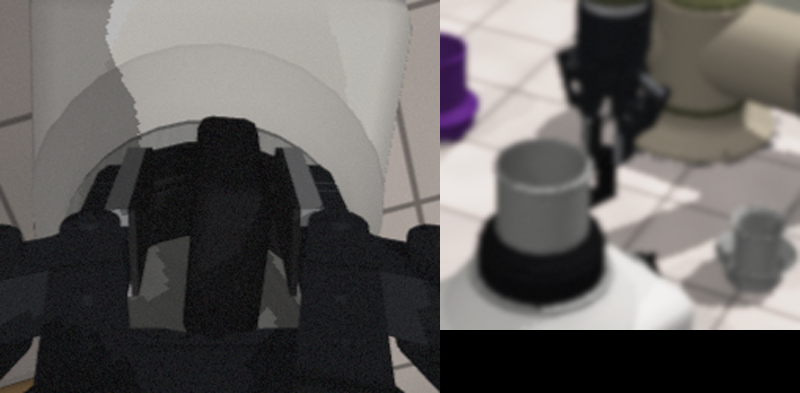

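The jar is down: in the scene the rim and body sit lower in the collar, it looks level, and the forces are near zero. I'll back off the bar slightly, lift clear and go above the small lid.

step_arm --moves '[{"offset": [0,0.004,0],"delta_rot": [0,0,0]},{"offset": [0,0,-0.02],"delta_rot": [0,0,0]},{"offset": [0,0,-0.04],"delta_rot": [0,0,0]},{"offset": [0,0,-0.06],"delta_rot": [0,0,0]},{"offset": [0,0,-0.06],"delta_rot": [0,0,0]}]' --fingers 0.3

```text
t: 8.25
position: [0.473, 0.0834, 0.3571]
tcp_rot: [3.135, 0.006, 2.854]
force: [0.8, -0.6, -0.3]
width: 0.695
```

step_arm --moves '[{"offset": [-0.0446,-0.0581,0],"delta_rot": [0,0,0]},{"offset": [-0.0446,-0.0581,0],"delta_rot": [0,0,0]},{"offset": [-0.0446,-0.0581,0],"delta_rot": [0,0,0]},{"offset": [-0.0446,-0.0581,0],"delta_rot": [0,0,0]},{"offset": [-0.0446,-0.0581,0],"delta_rot": [0,0,0]},{"offset": [-0.0446,-0.0581,0],"delta_rot": [0,0,0]},{"offset": [-0.0446,-0.0581,0],"delta_rot": [0,0,0]},{"offset": [0,0,0],"delta_rot": [0,0,0]},{"offset": [0,0,0],"delta_rot": [0,0,0]},{"offset": [0,0,0],"delta_rot": [0,0,0]}]'

```text
t: 9.5
position: [0.6172, -0.2833, 0.36]
tcp_rot: [3.131, 0.013, 2.858]
force: [-0.9, 0.4, -0.1]
width: 0.694
```

```bash
python3 - <<'E'
from h import *
look();drop();look()
t=cam("top");ref=cv2.imread("pics/top0.png")
cv2.imwrite("pics/top2.png",t["color"])
c=cam("wrist");look();cv2.imwrite("pics/w3.png",c["color"])
print("knobtop predicted",proj(c,(.6133,-.279,.05)),"flange",proj(c,(.6133,-.279,.015)))
k=cv2.resize(t["color"][125:235,255:350],(480,556),interpolation=cv2.INTER_CUBIC)
w=cv2.resize(c["color"],(320,200)); w=cv2.copyMakeBorder(w,0,356,0,0,cv2.BORDER_CONSTANT)
cv2.imwrite("pics/p7.png",np.hstack([k,w]))
E
```

```text
t 9.5 [ 0.6172 -0.2833  0.36  ] yaw 163.7 rp [3.131 0.013] R 0.3394 ang -81.1 F [-0.9   0.4  -0.08] T [ 0.05  0.02 -0.  ] 0.694
jar shift px 0.125 2.0 score 0.983
t 9.55 [ 0.6173 -0.2832  0.3604] yaw 163.8 rp [3.132 0.014] R 0.3392 ang -81.1 F [ 0.44 -0.69 -0.03] T [-0.02  0.02  0.01] 0.696
t 9.65 [ 0.6172 -0.2834  0.3605] yaw 163.7 rp [3.132 0.014] R 0.3394 ang -81.1 F [ 0.04 -0.87 -0.32] T [ 0.08  0.07 -0.06] 0.699
knobtop predicted [314.99278852 146.91201257] flange [314.82316412 143.3624681 ]
```

View pics/p7.png

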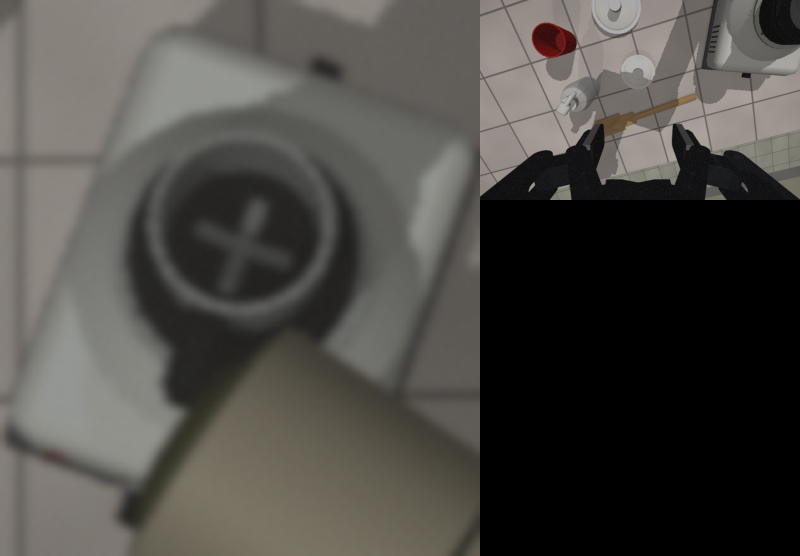

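The top view shows the jar level, with rim centre at crop (242,224). The wrist view shows the small lid's knob at about (316,144), against a prediction of (315,147), so the two views agree. I'll refine both centres numerically.

```bash
python3 - <<'E'
from h import *
t=cam("top");c=cam("wrist")
print("jar axis",ray(t,302.5,168.9,.265))
# rim circle fit in top, bright ring on dark
def hough(im,x0,y0,x1,y1,r0,r1,f=6):
    g=cv2.resize(cv2.cvtColor(im,cv2.COLOR_BGR2GRAY)[y0:y1,x0:x1],None,fx=f,fy=f,interpolation=cv2.INTER_CUBIC)
    H=cv2.HoughCircles(cv2.GaussianBlur(g,(0,0),2),cv2.HOUGH_GRADIENT,1,1000,param1=60,param2=12,minRadius=int(r0*f),maxRadius=int(r1*f))
    return None if H is None else ((H[0,0,0]+.5)/f-.5+x0,(H[0,0,1]+.5)/f-.5+y0,H[0,0,2]/f)
h=hough(t["color"],275,140,330,195,16,21); print("rim",h,ray(t,h[0],h[1],.265))
# lid in wrist
h=hough(c["color"],270,95,365,190,30,42,4); print("lid wrist",h,ray(c,h[0],h[1],.0125))
h=hough(c["color"],295,122,340,168,7,13,8); print("knob wrist",h,ray(c,h[0],h[1],.05))
h=hough(t["color"],385,145,430,190,13,18); print("lid top",h,ray(t,h[0],h[1],.0125))
look()
E
```

```text
jar axis [0.5617836  0.05119298 0.265     ]Traceback (most recent call last):
  File "<stdin>", line 9, in <module>
TypeError: 'NoneType' object is not subscriptable
```

```bash
python3 - <<'E'
from h import *
t=cam("top");c=cam("wrist")
def hough(im,x0,y0,x1,y1,r0,r1,f=6):
    g=cv2.resize(cv2.cvtColor(im,cv2.COLOR_BGR2GRAY)[y0:y1,x0:x1],None,fx=f,fy=f,interpolation=cv2.INTER_CUBIC)
    g=cv2.equalizeHist(g)
    H=cv2.HoughCircles(g,cv2.HOUGH_GRADIENT_ALT,1.5,1000,param1=100,param2=0.4,minRadius=int(r0*f),maxRadius=int(r1*f))
    return [] if H is None else [((q[0]+.5)/f-.5+x0,(q[1]+.5)/f-.5+y0,q[2]/f) for q in H.reshape(-1,H.shape[-1])[:2]]
for n,C,a,z in (("rim",t,(275,140,330,195,15,21),.265),("lidw",c,(265,90,370,195,28,42,4),.0125),("knobw",c,(290,118,345,172,6,14,8),.05),("lidtop",t,(385,145,430,190,13,18),.0125)):
    for h in hough(C["color"],*a): print(n,np.round(h,1),ray(C,h[0],h[1],z).round(4))
look()
E
```

```text
rim [303.1 169.1  19.1] [0.5613 0.0497 0.265 ]
rim [303.1 169.1  16.5] [0.5613 0.0497 0.265 ]
lidw [317.1 141.8  34. ] [ 0.6122 -0.2759  0.0125]
knobw [316.9 147.2  11.1] [ 0.6142 -0.2772  0.05  ]
knobw [316.9 147.2   9.5] [ 0.6142 -0.2772  0.05  ]
t 9.85 [ 0.6173 -0.2841  0.36  ] yaw 163.7 rp [3.132 0.014] R 0.3401 ang -81.2 F [0.84 0.79 0.05] T [-0.01  0.02  0.04] 0.694
```

step_arm --moves '[{"offset": [0.0069,0.0056,0],"delta_rot": [0.003,0.0045,0]},{"offset": [0,0,0.06],"delta_rot": [0,0,0]},{"offset": [0,0,0.06],"delta_rot": [0,0,0]},{"offset": [0,0,0.06],"delta_rot": [0,0,0]},{"offset": [0,0,0.06],"delta_rot": [0,0,0]},{"offset": [0,0,0.06],"delta_rot": [0,0,0]},{"offset": [0,0,0.03],"delta_rot": [0,0,0]},{"offset": [0,0,0.03],"delta_rot": [0,0,0]},{"offset": [0,0,0],"delta_rot": [0,0,0]},{"offset": [0,0,0],"delta_rot": [0,0,0]}]'

```text
t: 11.1
position: [0.6122, -0.2752, 0.0849]
tcp_rot: [-3.137, -0.001, 2.862]
force: [0.1, 0.2, 0.4]
width: 0.695
```

```bash
python3 - <<'E'
from h import *
look();c=cam("wrist");print(proj(c,(.6135,-.278,.05)))
look();cv2.imwrite("pics/w4.png",c["color"])
g=cv2.cvtColor(c["color"],cv2.COLOR_BGR2GRAY)
for y in range(100,320,14): print(y,' '.join(f"{v:3d}" for v in g[y,220:420:7]))
E
```

```text
t 11.1 [ 0.6122 -0.2752  0.0849] yaw 164.0 rp [-3.137e+00 -1.000e-03] R 0.3306 ang -81.8 F [0.11 0.18 0.41] T [-0.03  0.03 -0.01] 0.695
[310.12215006 228.85369359]
t 11.15 [ 0.6121 -0.2752  0.0848] yaw 164.0 rp [-3.137e+00 -1.000e-03] R 0.3305 ang -81.8 F [0.29 0.54 0.56] T [ 0.03 -0.05  0.  ] 0.699
100 146 148 147 146 148 146 147 146 148 147 144 131  99 145 146 144 145 145 144 146 149 148 151 151 151 150 150 150 149
114 149 148 146 147 147 146 146 146 145 147 145 142  97 141 145 147 145 148 145 147 150 150 149 154 153 152 153 153 152
128 146 148 148 146 146 148 148 147 135 135 135 137 134  88 138 137 136 136 142 141 149 151 149 151 152 155 152 152 152
142 142 145 144 146 147 147 137 137 137 138 137 168 166 168 165 167 148 139 139 140 142 146 151 150 151 151 153 153 151
156 144 144 146 146 147 137 132 165 168 167 169 165 170 167 168 167 159 167 166 168 137 140 142 151 151 152 153 150 104
170 144 147 146 146 136 168 167 164 168 168 168 170 166 168 165 168 168 168 168 166 166 168 139 140 150 148 149 105 102
184 147 147 146 148 169 168 161 167 168 168 166 169 166 170 168 167 167 167 167
[... 420 characters left out ...]
 116 120 110 117 116 117 118 117 117 115 116 117 106 157 156 155 144 167 168  90  71  67  74  95 104
254 102  56  51  26  97 106 115 116 109 114 114 118 117 117 112 113 119 150 140 167 167 106 103 105  14  47  55 104 104
268  53  49  21  16  83 106 105 104 114 118 115 117 119 115 117 115 115 115 117  84 103 105 105 101  13  19  50  58  25
282  55  24  15  10  30 106 107 105 107 107 104 105 104 105 104 100 105 104 104  66 101 104 105 103  18  24  22  42  52
296  51  14  12  15 103 107 101 103 103 102 101 103 104 101 107 105 104 103 105 106  73 101 103 103  17  15  13  25  73
310  27  12  23  28 104 102 104 102 104 102 102 102 103 102 101 104 102 104 103 104  70 102 103 102 102  23  11  24  21
```

```bash
python3 - <<'E'
from h import *
c=cam("wrist");im=c["color"];look()
m=(cv2.cvtColor(im,cv2.COLOR_BGR2GRAY)>157).astype(np.uint8)
m=cv2.morphologyEx(m,cv2.MORPH_OPEN,np.ones((3,3)))
n,l,st,ce=cv2.connectedComponentsWithStats(m[:,220:410]); i=1+np.argmax(st[1:,4]); print(st[i])
P=np.array([p[0] for p in cv2.findContours((l==i).astype(np.uint8),cv2.RETR_EXTERNAL,cv2.CHAIN_APPROX_NONE)[0][0]])+[220,0]
P=cv2.convexHull(P.astype(np.int32))[:,0]; W=np.array([ray(c,u,v,.015)[:2] for u,v in P])
# robust circle fit, known radius 50 mm on world plane
from scipy.optimize import least_squares
f=least_squares(lambda q:np.hypot(W[:,0]-q[0],W[:,1]-q[1])-.05,[.613,-.278],loss="soft_l1",f_scale=.001)
print(len(W),"lid centre",f.x,"resid mm",np.round(np.sort(abs(f.fun))*1000,1)[::5])
E
```

```text
t 11.2 [ 0.6121 -0.2753  0.0848] yaw 164.0 rp [-3.137e+00 -1.000e-03] R 0.3306 ang -81.8 F [0.05 0.47 0.13] T [0.02 0.05 0.01] 0.7
[  20  140  144  124 9440]
40 lid centre [ 0.61563656 -0.27908268] resid mm [0.  0.1 0.2 0.3 0.5 1.  1.2 1.7]
```

step_arm --moves '[{"offset": [-0.005,-0.003,0],"delta_rot": [-0.0015,0,0]},{"offset": [0,0,0.025],"delta_rot": [0,0,0]},{"offset": [0,0,0.02],"delta_rot": [0,0,0]},{"offset": [0,0,0.011],"delta_rot": [0,0,0]},{"offset": [0,0,0],"delta_rot": [0,0,0]}]'

```text
t: 11.82
position: [0.6168, -0.2801, 0.0443]
tcp_rot: [-3.14, 0.004, 2.861]
force: [0.0, -0.2, 0.0]
width: 0.702
```

step_arm --moves '[{"offset": [0.002,0,0.003],"delta_rot": [0,0,0]},{"offset": [0,0,0],"delta_rot": [0,0,0]}]'

```text
t: 12.08
position: [0.6157, -0.2798, 0.0428]
tcp_rot: [-3.14, 0.006, 2.862]
force: [-0.0, -0.4, 0.1]
width: 0.701
```

step_arm --moves '[{"offset": [0,0,0],"delta_rot": [0,0,0]},{"offset": [0,0,0],"delta_rot": [0,0,0]},{"offset": [0,0,0],"delta_rot": [0,0,0]},{"offset": [0,0,0],"delta_rot": [0,0,0]},{"offset": [0,0,0],"delta_rot": [0,0,0]},{"offset": [0,0,0],"delta_rot": [0,0,0]}]' --fingers 1 --newtons 30

```text
t: 12.82
position: [0.6159, -0.28, 0.0436]
tcp_rot: [-3.14, 0.007, 2.862]
force: [0.4, -0.7, 0.2]
width: 0.001
```

The fingers shut completely, so they missed the knob. The earlier views hinted that the tips stand higher than nominal. I'll test this by lowering the shut fingers gently and feeling for the knob's top.

step_arm --moves '[{"offset": [0,0,0.003],"delta_rot": [0,0,0]},{"offset": [0,0,0],"delta_rot": [0,0,0]}]'

```text
t: 13.08
position: [0.6159, -0.28, 0.0411]
tcp_rot: [-3.14, 0.007, 2.862]
force: [0.5, -0.2, 0.5]
width: -0.003
```

```bash
python3 - <<'E'
from h import *
look()
s=cam("scene");c=cam("wrist");T=arm.read_state()["position"]
cv2.imwrite("pics/s5.png",s["color"]);cv2.imwrite("pics/w5.png",c["color"])
r=cv2.imread("pics/scene0.png")
for z in (0,.022,.03): print(z,"scene",proj(s,T-[0,0,z]).round(1),"wrist",proj(c,T-[0,0,z]).round(1))
print("knob top",proj(s,(.615,-.279,.05)).round(1),proj(c,(.615,-.279,.05)).round(1))
g=cv2.cvtColor(s["color"],cv2.COLOR_BGR2GRAY)
for y in range(222,262,2): print(y,' '.join(f"{v:3d}" for v in g[y,200:246:2]))
g=cv2.cvtColor(c["color"],cv2.COLOR_BGR2GRAY)
print("wrist")
for y in range(180,330,10): print(y,' '.join(f"{v:3d}" for v in g[y,235:400:6]))
E
```

```text
t 13.075 [ 0.6159 -0.28    0.0411] yaw 164.0 rp [-3.14   0.007] R 0.3358 ang -81.3 F [ 0.49 -0.16  0.48] T [-0.01 -0.   -0.01] -0.003
0 scene [219.6 241.5] wrist [313.4 251.1]
0.022 scene [220.3 246.6] wrist [313.7 233.8]
0.03 scene [220.5 248.5] wrist [313.9 228.4]
knob top [219.8 239.4] [314.7 256.6]
222 147 131 125 132  84  27  17  17  17  17  17  24  41  61 105 143 226 231 234 232 207 192 207
224 190 206 216 207 152  62  21  18  16  16  18  26  30  36  42  81 213 233 232 236 236 234 239
226 225 221 211 190 188 149  86  28  17  17  17  21  20  22  46 105 185 231 231 233 233 235 240
228 216 204 189 197 205 201 163  56  18  17  19  18  18  42 124 155 153 186 221 229 223 227 231
230 198 187 199 206 207 206 194 121  42  19  19  31  78 140 186 175 146 148 158 180 199 210 216
232 190 201 206 207 206 205 205 167  73  33  20  94 195 217 221 213 185 153 139 140 140 143 146
234 204 206 206 207 207 209 210 190  96  49  21 104 214 225 226 226 225 217 192 169 154 134 125
236 208 208 209 211 214 217 218 203 105  55  23  96 210 226 226 227 227 227 225 216 198 172 176
238 212 214 219 221 221 221 
[... 2169 characters left out ...]
  86
270 102  99 112 113 112 110 116 113  20  27  16  52  53  27  14  50  56  20  22  22 149 145 141 162 160 160  94 100
280 101 102 104 109 114 111 112 108  20  14  19  53  50  26  17  51  52  15  10  21 135 160 159 162 156 100 100  97
290  67  99 101 101 101 107 114  13  16  19  23  19  19  28  25  10  24  24  21  22  21 162 148  97  99 100  99  63
300  14  18  23  64  27  10  14  11  18  10  18  10  10  25  29  18  11  13  11  24  14  21  13  39  97  14  19  14
310  21  20  13  19  15  13  15  10  17  22  16  18  17  20  23  20  13  21  10  18  26  18  20  20  15  18  26  19
320  16  21  17  11  13  20  21  15  14  10  21  17  19  25  26  17  22  16  22  15  12  17  19  15  19  13  28  23
```

The scene shows the shut tips ending at row 239, exactly the knob's top, where nominal would be row 246.6. The real tips therefore stand about 30 mm higher than stated. I'll reopen and go about 30 mm lower in guarded steps.

step_arm --moves '[{"offset": [0,0,0],"delta_rot": [0,0,0]},{"offset": [0,0,0],"delta_rot": [0,0,0]},{"offset": [0,0,0],"delta_rot": [0,0,0]},{"offset": [0,0,0.012],"delta_rot": [0,0,0]},{"offset": [0,0,0],"delta_rot": [0,0,0]}]' --fingers 0.3

```text
t: 13.8
position: [0.616, -0.28, 0.0316]
tcp_rot: [-3.14, 0.007, 2.862]
force: [0.3, 0.5, -1.1]
width: 0.701
```

step_arm --moves '[{"offset": [0,0,0.008],"delta_rot": [0,0,0]},{"offset": [0,0,0],"delta_rot": [0,0,0]}]'

```text
t: 14.05
position: [0.6159, -0.28, 0.0249]
tcp_rot: [-3.14, 0.007, 2.862]
force: [-0.1, 0.3, 0.6]
width: 0.7
```

step_arm --moves '[{"offset": [0,0,0.008],"delta_rot": [0,0,0]},{"offset": [0,0,0],"delta_rot": [0,0,0]}]'

```text
t: 14.3
position: [0.616, -0.28, 0.0185]
tcp_rot: [-3.14, 0.007, 2.862]
force: [0.5, -0.4, -0.1]
width: 0.701
```

```bash
python3 - <<'E'
from h import *
look()
s=cam("scene")
g=cv2.cvtColor(s["color"],cv2.COLOR_BGR2GRAY)
for y in range(222,262,2): print(y,' '.join(f"{v:3d}" for v in g[y,200:246:2]))
E
```

```text
t 14.3 [ 0.616  -0.28    0.0185] yaw 164.0 rp [-3.14   0.007] R 0.3359 ang -81.3 F [ 0.54 -0.39 -0.09] T [-0.03  0.01  0.03] 0.701
222 147 131  84  34  45  23  16  19  19  18  18  24  43 113 201 203 230 232 234 232 207 192 207
224 190 204 164  48  24  17  16  17  19  18  18  21  42  80 151 133 201 231 232 236 235 234 239
226 225 221 190  95  43  17  16  18  20  19  17  22  40  43  54  46 127 228 231 228 230 239 241
228 217 204 187 182 123  27  15  28  48  27  47  89  80  32  30  33  78 180 216 221 223 233 237
230 198 187 199 204 166  72  21  24  67  44 107 123  65  23  24  28  68 140 155 176 198 211 219
232 189 201 206 206 199 131  31  18  82  92  43  47  63  27  18  21  76 138 131 130 136 143 145
234 204 207 206 206 205 152  39  17 101 175 102  75 119  41  20  24 103 194 183 166 158 139 126
236 208 208 209 211 213 172  55  16  98 208 184  77  72  29  21  26 106 206 216 214 201 173 176
238 212 215 219 221 220 184  73  56 144 231 229 115  26  18  25  68 144 208 212 203 187 199 208
240 212 223 224 224 223 213 173 186 194 232 233 145  39  19  82 190 215 215 204 192 207 214 211
242 172 2
[... 250 characters left out ...]
 239 238 223 217 226 227 223
248 149 152 167 178 177 183 178 178 181 182 200 215 172 192 233 241 238 233 218 219 225 222 220
250 148 150 151 160 171 175 184 203 222 232 233 228 210 236 241 238 235 222 212 218 221 223 226
252 130 139 146 150 166 174 203 224 223 208 195 186 218 237 241 238 224 209 216 221 226 230 231
254 140 131 128 133 146 164 180 184 181 181 183 204 232 237 230 198 183 212 220 226 226 225 216
256 151 150 146 138 129 131 146 157 164 169 195 215 210 189 161 170 206 218 214 204 181 173 159
258 150 150 152 151 149 143 134 126 123 125 138 143 153 171 188 196 188 174 162 152 149 150 150
260 150 150 150 151 151 152 150 137 132 144 146 150 184 185 170 156 151 148 147 147 148 149 149
```

The scene now shows the near tip at (225,246) and the far tip at (212,238), straddling the knob at columns 216–222. The tips are at about z 0.036, so I'll go 8 mm lower, then close.

step_arm --moves '[{"offset": [0,0,0.006],"delta_rot": [0,0,0]},{"offset": [0,0,0.005],"delta_rot": [0,0,0]},{"offset": [0,0,0],"delta_rot": [0,0,0]}]'

```text
t: 14.72
position: [0.6164, -0.2802, 0.0103]
tcp_rot: [-3.139, 0.008, 2.862]
force: [0.1, -0.6, -0.3]
width: 0.695
```

step_arm --moves '[{"offset": [0,0,0],"delta_rot": [0,0,0]},{"offset": [0,0,0],"delta_rot": [0,0,0]},{"offset": [0,0,0],"delta_rot": [0,0,0]},{"offset": [0,0,0],"delta_rot": [0,0,0]},{"offset": [0,0,0],"delta_rot": [0,0,0]}]' --fingers 1 --newtons 30

```text
t: 15.35
position: [0.6172, -0.2805, 0.0119]
tcp_rot: [-3.139, 0.011, 2.862]
force: [0.4, -0.2, -0.2]
width: 0.34
```

The grip holds: the 0.34 opening is 29 mm, against a 30 mm knob. I'll lift straight up and then carry the lid over to the jar.

step_arm --moves '[{"offset": [0,0,-0.015],"delta_rot": [0,0,0]},{"offset": [0,0,-0.03],"delta_rot": [0,0,0]},{"offset": [0,0,-0.06],"delta_rot": [0,0,0]},{"offset": [0,0,-0.06],"delta_rot": [0,0,0]},{"offset": [0,0,-0.06],"delta_rot": [0,0,0]},{"offset": [0,0,-0.06],"delta_rot": [0,0,0]},{"offset": [0,0,-0.06],"delta_rot": [0,0,0]},{"offset": [0,0,-0.06],"delta_rot": [0,0,0]},{"offset": [0,0,-0.03],"delta_rot": [0,0,0]},{"offset": [0,0,0],"delta_rot": [0,0,0]}]'

```text
t: 16.6
position: [0.6122, -0.2776, 0.3551]
tcp_rot: [-3.138, 0.014, 2.861]
force: [-0.7, 0.2, -0.9]
width: 0.345
```

step_arm --moves '[{"offset": [0.012,0.026,0],"delta_rot": [0,0,0]},{"offset": [0.0269,0.0577,0],"delta_rot": [0,0,0]},{"offset": [0.0269,0.0577,0],"delta_rot": [0,0,0]},{"offset": [0.0269,0.0577,0],"delta_rot": [0,0,0]},{"offset": [0.0269,0.0577,0],"delta_rot": [0,0,0]},{"offset": [0.0269,0.0577,0],"delta_rot": [0,0,0]},{"offset": [0.0269,0.0577,0],"delta_rot": [0,0,0]},{"offset": [0.012,0.026,0],"delta_rot": [0,0,0]},{"offset": [0,0,0],"delta_rot": [0,0,0]},{"offset": [0,0,0],"delta_rot": [0,0,0]}]'

```text
t: 17.85
position: [0.5551, 0.0578, 0.3401]
tcp_rot: [-3.138, -0.007, 2.86]
force: [0.0, -1.0, -1.5]
width: 0.341
```

```bash
python3 - <<'E'
from h import *
look();drop();look()
E
```

```text
t 17.85 [0.5551 0.0578 0.3401] yaw 163.9 rp [-3.138 -0.007] R 0.0115 ang 149.6 F [ 0.03 -1.   -1.47] T [-0.02  0.03 -0.  ] 0.341
jar shift px 0.0 2.0 score 0.965
t 17.9 [0.5551 0.0577 0.3401] yaw 163.9 rp [-3.138 -0.007] R 0.0114 ang 150.0 F [-0.06 -0.62 -0.47] T [-0.05  0.    0.02] 0.34
```

step_arm --moves '[{"offset": [-0.008,-0.0034,0],"delta_rot": [0,-0.006,0]},{"offset": [-0.008,-0.0034,0],"delta_rot": [0,0,0]},{"offset": [0,0,0],"delta_rot": [0,0,0]},{"offset": [0,0,0],"delta_rot": [0,0,0]}]'

```text
t: 18.4
position: [0.5665, 0.0465, 0.3395]
tcp_rot: [-3.138, 0.013, 2.856]
force: [-0.4, 0.1, -0.5]
width: 0.341
```

```bash
python3 - <<'E'
from h import *
look()
s=cam("scene");c=cam("wrist");t=cam("top");T=arm.read_state()["position"]
for n,C in (("s6",s),("w6",c),("t6",t)): cv2.imwrite(f"pics/{n}.png",C["color"])
zf=T[2]+.024-.0235
L=T+[-.0022,.002,0]
for n,p in dict(flange=(L[0],L[1],zf),knob=(L[0],L[1],T[2]+.024),rim=(.563,.0515,.265)).items(): print(n,proj(s,p).round(1),proj(c,p).round(1),proj(t,p).round(1))
b=s["color"].min(2)
for y in range(150,200,2): print(y,' '.join(f"{v:3d}" for v in b[y,288:342:2]))
b=c["color"].min(2)
print("wrist")
for y in range(130,330,12): print(y,' '.join(f"{v:3d}" for v in b[y,170:470:10]))
E
```

```text
t 18.4 [0.5665 0.0465 0.3395] yaw 163.7 rp [-3.138  0.013] R 0.0057 ang -75.1 F [-0.43  0.08 -0.46] T [ 0.01 -0.01  0.02] 0.341
flange [313.4 181.7] [316.5 246. ] [303.1 162.1]
knob [313.4 174.5] [316.4 269.7] [303.  160.1]
rim [314.2 204. ] [320.1 197.7] [302.4 168.4]
150 216 215 214 198  97  22  28  29  17  15  16  17  16  15  17  17  17  22  62 114 180 208 213 212 201 206 204
152 218 219 219 213 142  36  85  89  24  17  16  18  17  15  17  17  16  21  42  69 110 136 137 171 200 217 223
154 223 223 222 211 165  57 100 127  33  16  16  17  16  17  16  16  15  29  46  39  61  87  67 145 203 206 200
156 217 218 210 205 197  91  52  69  22  16  15  17  17  17  16  15  15  27  37  23  29  43  65 172 212 213 197
158 213 197 193 205 204 124  30  20  17  15  16  17  18  17  17  18  21  23  23  17  18  32 116 203 214 213 189
160 204 202 210 210 205 167  97  54  21  16  18  31  44  21  17  22  21  19  18  17  17  57 170 212 213 212 173
162 191 212 214 214 214 212 199 148  44  15  18  73 126  61  25  71  39  18  17  16  23 113 199 211 212 211 162
164 138 211 213 214 213 214 215 192  83  24  1
[... 3383 characters left out ...]
  83  16 157 169 169 171 167 168  79  82  83  14 158 161 166 148 146 147 102 102
274 100  98  98  99  98 115 169 144  22  84  68 107 167 167 167 166 170 168 168  17  81  19  81 167 165 147  95 140  97 100
286  96  96  98  92  44  66 148  15  10  16  16 116 170 166 167 170 166 166 116  27  32  32  24  91 145 144 140 140 126 143
298  13  17  15  10  45  96  10  18  10  18  30  89 165 166 167 165 166 164 111  28  22  24  20  21 104 141  79  25  27  23
310  23  15  17  16  16  23  10  10  10  10  20  93 115 164 164 166 164 112 107  30  31  22  28  20  25  23  27  23  15  25
322  18  20  26  10  11  13  10  12  17  18  26 151 165 116 113 112 112 115 114  28  32  23  25  16  25  19  16  25  24  17
```

The wrist fit of the flange centres at (316,246), against (316.5,246) predicted, so the lid's position in the hand is known. I'll correct by about 3 mm and descend to just above the rim.

step_arm --moves '[{"offset": [0.0025,0.0039,0],"delta_rot": [0,0,0]},{"offset": [0,0,0.025],"delta_rot": [0,0,0]},{"offset": [0,0,0.025],"delta_rot": [0,0,0]},{"offset": [0,0,0.02],"delta_rot": [0,0,0]},{"offset": [0,0,0],"delta_rot": [0,0,0]},{"offset": [0,0,0],"delta_rot": [0,0,0]}]'

```text
t: 19.3
position: [0.5657, 0.0514, 0.2871]
tcp_rot: [-3.139, 0.015, 2.858]
force: [0.0, 0.7, -1.2]
width: 0.339
```

```bash
python3 - <<'E'
from h import *
from scipy.optimize import least_squares
look();drop()
c=cam("wrist");s=cam("scene");T=arm.read_state()["position"];im=c["color"]
m=(cv2.cvtColor(im,cv2.COLOR_BGR2GRAY)>155).astype(np.uint8)
W=[]
for a in np.radians(np.r_[180:361:4]):   # rays from the predicted flange centre outward, image-up half
    o=proj(c,(T[0]-.0022,T[1]+.002,T[2]+.003)); 
    for r in range(60,130):
        u,v=o+[r*np.cos(a),r*np.sin(a)]
        if im[int(v),int(u)].max()<148: W.append(ray(c,u,v,T[2]+.003)[:2]); break
W=np.array(W)
f=least_squares(lambda q:np.hypot(W[:,0]-q[0],W[:,1]-q[1])-.05,T[:2],loss="soft_l1",f_scale=.001)
print(len(W),"lid centre",f.x,np.round(np.sort(abs(f.fun))*1000,1)[::5])
E
```

```text
t 19.3 [0.5657 0.0514 0.2871] yaw 163.8 rp [-3.139  0.015] R 0.0009 ang -39.3 F [ 0.05  0.73 -1.17] T [ 0.02 -0.    0.  ] 0.339
jar shift px -2.5 6.0 score 0.713
39 lid centre [0.56407075 0.05364465] [0.  0.  0.1 0.1 0.2 0.3 0.3 0.4]
```

step_arm --moves '[{"offset": [0,-0.0025,0.005],"delta_rot": [0,0,0]},{"offset": [0,0,0.007],"delta_rot": [0,0,0]},{"offset": [0,0,0],"delta_rot": [0,0,0]}]'

```text
t: 19.82
position: [0.5653, 0.0493, 0.2777]
tcp_rot: [-3.139, 0.016, 2.858]
force: [0.5, -0.5, 0.0]
width: 0.341
```

step_arm --moves '[{"offset": [0,0,0.005],"delta_rot": [0,0,0]},{"offset": [0,0,0],"delta_rot": [0,0,0]}]'

```text
t: 20.08
position: [0.5654, 0.0492, 0.2737]
tcp_rot: [-3.139, 0.016, 2.858]
force: [-0.0, 0.3, 0.5]
width: 0.341
```

step_arm --moves '[{"offset": [0,0,0.004],"delta_rot": [0,0,0]},{"offset": [0,0,0],"delta_rot": [0,0,0]}]'

```text
t: 20.32
position: [0.5655, 0.0492, 0.2705]
tcp_rot: [-3.139, 0.016, 2.858]
force: [0.9, 0.1, -0.4]
width: 0.336
```

No contact with the plug already about 6 mm inside the mouth. I'll continue.

step_arm --moves '[{"offset": [0,0,0.003],"delta_rot": [0,0,0]},{"offset": [0,0,0],"delta_rot": [0,0,0]}]'

```text
t: 20.58
position: [0.5655, 0.0492, 0.2681]
tcp_rot: [-3.139, 0.016, 2.858]
force: [0.3, 0.3, -1.0]
width: 0.338
```

step_arm --moves '[{"offset": [0,0,0.002],"delta_rot": [0,0,0]},{"offset": [0,0,0],"delta_rot": [0,0,0]}]'

```text
t: 20.82
position: [0.5657, 0.0492, 0.2671]
tcp_rot: [-3.139, 0.017, 2.858]
force: [-1.1, -0.3, 0.7]
width: 0.342
```

One more guarded millimetre or two to feel the rim.

step_arm --moves '[{"offset": [0,0,0.003],"delta_rot": [0,0,0]},{"offset": [0,0,0],"delta_rot": [0,0,0]}]'

```text
t: 21.08
position: [0.5661, 0.0492, 0.2673]
tcp_rot: [-3.14, 0.021, 2.858]
force: [-0.7, 0.8, -0.7]
width: 0.339
```

```bash
python3 - <<'E'
from h import *
look()
E
```

```text
t 21.075 [0.5661 0.0492 0.2673] yaw 163.8 rp [-3.14   0.021] R 0.003 ang -69.3 F [-0.73  0.79 -0.67] T [ 0.04 -0.04 -0.  ] 0.339
```

The TCP stalls at 0.267, exactly the predicted fully-down height. I'll release and lift away.

step_arm --moves '[{"offset": [0,0,0],"delta_rot": [0,0,0]},{"offset": [0,0,0],"delta_rot": [0,0,0]},{"offset": [0,0,0],"delta_rot": [0,0,0]},{"offset": [0,0,0],"delta_rot": [0,0,0]}]' --fingers 0.2

```text
t: 21.58
position: [0.566, 0.0492, 0.2666]
tcp_rot: [-3.139, 0.02, 2.858]
force: [0.0, -0.7, 0.1]
width: 0.8
```

step_arm --moves '[{"offset": [0,0,-0.01],"delta_rot": [0,0,0]},{"offset": [0,0,-0.02],"delta_rot": [0,0,0]},{"offset": [0,0,-0.05],"delta_rot": [0,0,0]},{"offset": [0,0,-0.06],"delta_rot": [0,0,0]},{"offset": [-0.02,-0.06,-0.03],"delta_rot": [0,0,0]},{"offset": [-0.02,-0.06,0],"delta_rot": [0,0,0]},{"offset": [-0.02,-0.06,0],"delta_rot": [0,0,0]},{"offset": [-0.02,-0.06,0],"delta_rot": [0,0,0]},{"offset": [-0.02,-0.06,0],"delta_rot": [0,0,0]},{"offset": [0,0,0],"delta_rot": [0,0,0]}]'

```text
t: 22.82
position: [0.5725, -0.1934, 0.405]
tcp_rot: [-3.139, 0.024, 2.861]
force: [0.9, -0.5, 0.5]
width: 0.797
```

```bash
python3 - <<'E'
from h import *
look()
s=cam("scene");t=cam("top");cv2.imwrite("pics/s9.png",s["color"]);cv2.imwrite("pics/t9.png",t["color"])
a=cv2.resize(s["color"][180:270,270:370],(400,360),interpolation=cv2.INTER_CUBIC)
b=cv2.resize(t["color"][130:220,255:355],(400,360),interpolation=cv2.INTER_CUBIC)
top=np.hstack([a,b]); bot=cv2.resize(np.hstack([s["color"],t["color"]]),(800,240))
cv2.imwrite("pics/p9.png",np.vstack([top,bot]))
print("expect knobtop",proj(s,(.5635,.0518,.305)),proj(t,(.5635,.0518,.305)),"mouth",proj(s,(.5635,.0518,.265)))
print("scene 1px = mm z",8/2.3)
E
```

```text
t 22.825 [ 0.5725 -0.1934  0.405 ] yaw 163.9 rp [-3.139  0.024] R 0.2455 ang -88.2 F [ 0.86 -0.48  0.5 ] T [0.04 0.03 0.  ] 0.797
expect knobtop [314.2951081  192.42838394] [302.07477259 165.20387124] mouth [314.16223962 204.09614968]
scene 1px = mm z 3.4782608695652177
```

View pics/p9.png

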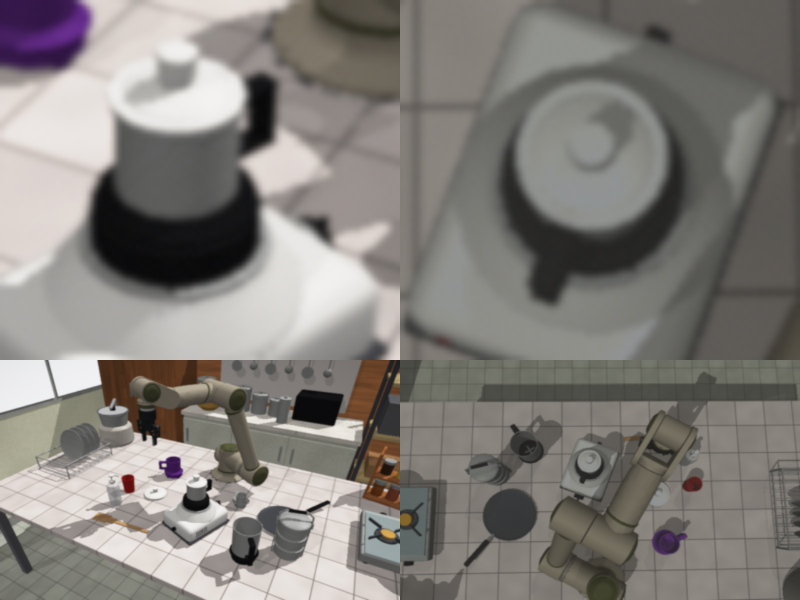

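The final view shows the lid flat on the jar and the jar level and seated. The knob top is at scene px (314.2,191.7), against (314.3,192.4) expected, and nothing else looks moved. Handing in.

```bash
python3 -c "
from h import *
look(); print(arm.close_job())"
```

```text
t 22.925 [ 0.5727 -0.1905  0.406 ] yaw 164.1 rp [-3.139  0.026] R 0.2426 ang -88.2 F [ 0.07 -0.34  0.11] T [ 0.03 -0.05 -0.02] 0.802
the job is handed in; nothing more can be done
None
```

The chutney jar is seated in its slots and the small lid is fully down on its mouth. I handed the job in at about 23 s of the 59 s allowed. The hand-in gave no verdict.

**What I did:** I straddled the handle loosely and turned it about 20° counter-clockwise until the jar dropped in. Then I picked up the small lid by its knob and lowered it onto the mouth.

**Last checks that agreed:**
- **Jar drop:** the rim fell 2.0–2.4 px in the scene view, against 2.3 px expected for the 8 mm drop.
- **Lid height:** the hand stopped on contact at 0.267 m, as predicted for a lid fully down on a seated jar.
- **Knob position:** the knob top was at px (314.2,191.7), against (314.3,192.4) expected.
- **Level and clear:** by eye, the jar and lid looked level and nothing else looked moved. The gripper is open and well clear.

**Checks that failed or disagreed:**
- **First grasp:** the fingers shut above the knob without gripping it, because the fingertips stand about 30 mm higher than the stated tool geometry. I redid the grasp lower and it held.
- **Early wrist reading:** it put the jar axis about 16 mm off. It was taken while the arm was still settling and combined two moments, so I discarded it.
- **Drop detector:** it gave a meaningless reading while the lid covered the rim, so I ignored that one.
- **Jar axis:** the cameras disagreed by up to about 4 mm, so I used an average.

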